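# Load the wrapping-paper roll into its counter stand

## Task

Take the spare roll of brown wrapping paper out of its wooden cradle and load it into the counter stand: lower its axle into both open slots together and, keeping hold of the roll, press it down past the two spring catches until both ends bear evenly and firmly on the slot floors (a push of 15 to 30 N), then let go. The slot floors can be set at different heights, so feel for the bottom and do not force it; leave the things around it where they are.

Things in the scene. Friction and masses are not known exactly. Their poses are not given: they have to be found in the camera images.
- roll: Loose roll of brown paper, a solid cylinder 50 mm in diameter, 104 mm long (white band near one end), fixed on a steel axle 10 mm in diameter, 160 mm long. 0.25 to 0.5 kg. Origin at the middle of the axle, y along it; both ends are alike, either way round is right. It lies level in the cradle, axle 41 mm above the worktop; its middle can be gripped across the diameter from above.
- end_a (a point): Point on the axle line 70 mm from the roll's middle towards its +y: the part of the axle that shall lie in a slot. Inward of it, between roll and bearing block, is a grey collar 18 mm in diameter, its outer face 61.5 mm from the roll's middle.
- end_b (a point): the same at the roll's -y end (70 mm from its middle)
- cradle: Fixed low wooden cradle: board 66 x 110 x 8 mm with two dowels (12 mm thick, top 20 mm above the worktop) running along its y, 32 mm apart, on which the roll lies parallel to them. Origin at the middle of the underside, z up.
- stand: Fixed counter stand: board 92 x 196 x 10 mm carrying two dark steel bearing blocks, each with a slot open at the top, between aluminium guide posts (top 76 mm). Origin at the middle of the underside, y along the line of the two slots, z up. The blocks are joined and clamped at one common height, 0 to 12 mm above the lowest setting, which differs from start to start and is not measured.
- slot_l (a point): Seated axle line (46 mm over the stand's underside) at the LOWEST setting in the block at the stand's y = +70 mm; does not follow the setting: the true seat is 0 to 12 mm higher. Block 12 mm thick (inner face at 64 mm); slot 12 mm wide, vertical, rigid floor 5 mm below the seated axle line, mouth (block top) 32 mm above that line and rounded with 4 mm radius.
- slot_r (a point): The same at the stand's y = -70 mm. In each slot a sprung round nub stands 3.5 mm out of the stand's +x wall, 14.5 mm above the seated axle line. It stops the axle about 18 mm above its seat, yields when the roll is pressed down (5 to 30 N for both), then springs back over the axle. The floor is rigid: press slowly; over 50 N between roll and stand does harm.
- jar: bystander: honey jar, golden lid, 56 mm wide, 95 mm tall; origin under its middle
- bell: bystander: call bell, 84 mm wide, 50 mm tall; origin under its middle
- gift_box: bystander: cardboard gift box with ribbon, 74 x 108 x 49 mm; origin under its middle
- plum: bystander: plum jam jar, dark with a white lid, 66 mm wide, 88 mm tall; origin under its middle
There are look-alikes about, which are no part of the job. There is more than one size of the roll; the one meant has the size given above.

How it is judged:
By the outcome, as a careful person would: the job done as asked, in the order asked, and still so for the second after the job is handed in, with the robot touching nothing.
It also fails if it takes over 72 s, if anything falls off the work surface, if the arm or the gripper's body presses on something with over 40 N, if the wrist force passes 120 N, or if a joint passes its speed limit or range.

## Robot

A 6-joint arm with a two-finger parallel gripper is mounted at the origin on a cart in front of the work surface, level with it; the furniture and walls round the work are solid. World frame = base frame: x ahead of the robot, y to its left, z up, the work surface at z = 0. Lengths are in m, angles in rad, forces in N, time in s.
With the tool pointing down it reaches from about 0.25 to 0.775 m from the base axis. Payload 4 kg.
Tool frame: the origin (TCP) lies midway between the tips of the shut fingers; the grasp point (between the pads) lies 19 mm behind it; z points along the fingers, y is the direction in which the jaws open and shut (so a half turn about z gives the same grasp; the last joint's range is limited). The gripper opens to 94 mm and grips with 3 to 60 N. Pads are 16 mm wide; open, the fingers measure 119 mm over their backs; the gripper's body (75 mm by 177 mm) begins 78 mm behind the grasp point.
Start: joints at [1.129, 0.087, 1.371, -0, 1.684, -0.103], TCP at [0.183, 0.519, 0.206] pointing down, gripper open.
Joint ranges: [-3.1, 3.1], [-0.76, 2.03], [0.27, 2.55], [-1.08, 4.22], [0.17, 2.65], [-2.57, 2.57]. Speed limits (rad/s): [2.79, 2.79, 3.14, 3.14, 3.14, 3.14].

## Interface

Orientations are given as [roll, pitch, yaw] about the fixed x, y, z axes, in that order (R = Rz(yaw) Ry(pitch) Rx(roll)).
In Python, from bench import robot, cams gives the robot as it stands.
- The arm moves only by the tool step_arm, never from a script. Its argument "plan" is a list that holds one entry, the list of rows, each a list of 5 numbers: the shift along the world's x, y, z in mm, then the turn about the world's z in rad, then the opening in per cent of the stroke, from 0 (shut) to 100 (fully open). In form: [[[tx, ty, tz, turn, fingers], ...]]. A call has 1 to 8 rows; each row is the pose to reach, as a shift and turn from the pose commanded when the call began; what a row does not reach only later rows make up. A row lasts 1/12 s, in which the tool goes at most 41.7 mm and 7.16 degrees, less where a joint would pass 70% of its speed; a pose out of reach is approached as far as the arm can. A call with a gripper value outside its range is refused whole. The fingers move at their own pace and stop on an object; the grip force is fixed at half the most. Time passes only in rows, so rows that repeat a pose let the fingers close. It gives the time, the measured TCP pose, the force and the opening at its end, in the units of the state.
- robot.get_obs(): the state, without advancing time (a new reading comes with each control period).
- cams.snapshot(name): name is "scene" or "top"; returns a dict with "frame" (480x640x3 uint8, red, green, blue), "camera_matrix" (3x3 intrinsics, pixels), "origin" and "attitude" of the camera in the world. Camera axes: x right, y down, z forward; pixel columns grow to the right and rows downward; lengths in m; the calibration is good to about 2 mm. A picture is of the moment at which its call begins. There is no depth.
- robot.close_job(): hands the job in, once; it reports no verdict.
The state is a dict: "time": time; "joint_positions": joint angles; "qvel": joint speeds; "joint_torque": joint torques, N m; "tool_pos": TCP position; "ee_rot": TCP orientation; "wrist_force": force on the tool from outside, world axes, zero at the start; "wrist_torque": the same for the moment, N m; "width": finger opening in m.
Only numpy, scipy, OpenCV 4.12 (cv2) and the standard library are available. Lean on these libraries where they do the work, as an engineer would, in place of code of your own. Each camera call takes 0.05 s, during which the arm holds its last target. There are 200 camera calls.

## Working session

There is one attempt and no reset: what is moved stays moved. The work goes in short steps, Python scripts to look and compute and a tool call to move; the robot and the scene stay as the last step left them, time stands still between calls to the robot, and variables do not carry over. Pictures are saved under pics/ and viewed, about 8 in all and at most 12, crops included, and the job is handed in when it is done.

Besides the shell and the picture viewer there is one more tool, called after "Request:" as a command line: name --argument value ..., lists and objects as JSON in quotes. step_arm: Moves the arm, as the interface text tells. Its arguments: {"type":"object","properties":{"plan":{"type":"array"}},"required":["plan"]}

```bash
ls; mkdir -p pics; python3 - <<'E'
from bench import robot,cams
import cv2,pickle
d={}
for n in("scene","top"):
    s=cams.snapshot(n); d[n]=s; cv2.imwrite(f"pics/{n}0.png",s["frame"][:,:,::-1]); print(n,s["camera_matrix"],s["origin"],s["attitude"])
pickle.dump(d,open("snap.pkl","wb")); print(robot.get_obs())
E
```

```text
pics
scene [[462.99252982   0.         316.6116726 ]
 [  0.         462.99252982 239.38314028]
 [  0.           0.           1.        ]] [-0.26925547 -0.46488013  0.76945713] [-2.20181432 -0.01131659 -1.05682466]
top [[439.13515158   0.         320.82893154]
 [  0.         439.13515158 231.15421604]
 [  0.           0.           1.        ]] [0.36598189 0.00175031 1.3114984 ] [-2.99442531  0.00492678 -1.5923182 ]
{'time': 0.1, 'joint_positions': array([ 1.12893066e+00,  8.79171004e-02,  1.37204478e+00, -1.82696686e-05,
        1.68359557e+00, -1.03099367e-01]), 'qvel': array([ 0.00018706, -0.00178644, -0.0054639 ,  0.00089943, -0.0020471 ,
       -0.00078951]), 'joint_torque': array([ 1.81631858e-03, -3.41248977e+01, -3.03303730e+01,  7.20467605e-02,
        3.03243531e-02, -1.25946117e-04]), 'tool_pos': array([0.18258541, 0.51830887, 0.20443113]), 'ee_rot': array([-3.13963642e+00, -1.84149493e-04,  2.80282413e+00]), 'wrist_force': array([-0.0076573 ,  0.79225372, -0.26617027]), 'wrist_torque': array([ 0.02701848,  0.02940843, -0.03238798]), 'width': 0.0940122102151181}
```

View pics/scene0.png

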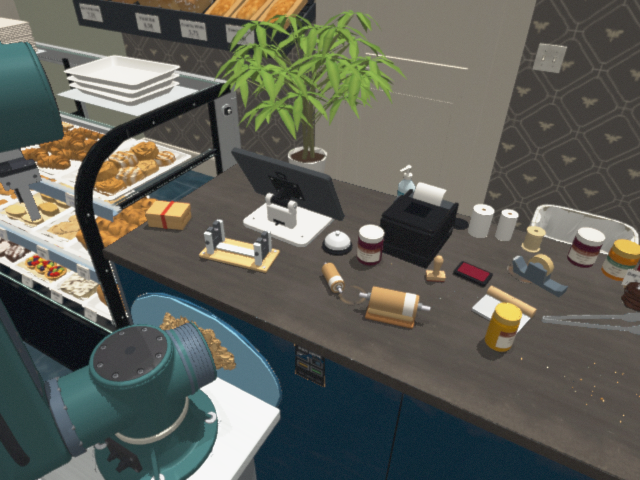

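View pics/top0.png

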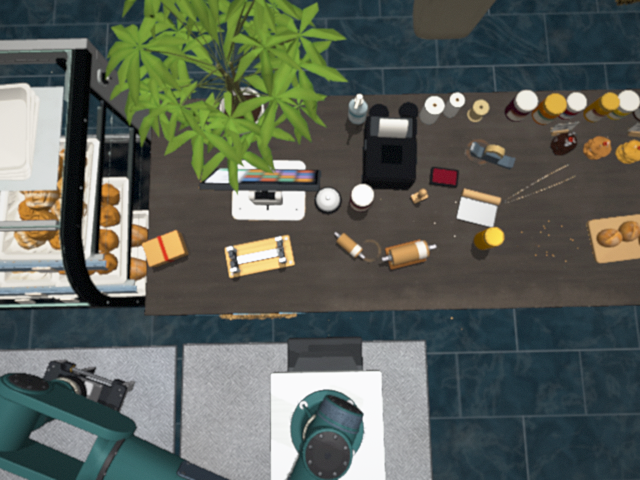

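Scene view: roll in its cradle at about (393,306) and stand at (238,250). Top view: roll at (407,254) and stand at (259,257). Other candidates are the small brown roll at top (349,246) and the paper-coloured roll at (482,196). The one at (407,254) is the only one in a wooden cradle with a collared axle and a white band. I'll check it in an enlarged composite crop.

```bash
cat > h.py <<'E'
import pickle,numpy as np,cv2
from scipy.spatial.transform import Rotation as R
def ray(s,uv):
    K=np.array(s["camera_matrix"]); d=np.linalg.inv(K)@np.array([uv[0],uv[1],1.]); 
    return np.array(s["origin"]),R.from_euler("xyz",s["attitude"]).apply(d)
def onz(s,uv,z):
    o,d=ray(s,uv); return o+d*(z-o[2])/d[2]
def proj(s,p):
    q=R.from_euler("xyz",s["attitude"]).inv().apply(np.array(p)-s["origin"]); q=np.array(s["camera_matrix"])@q; return q[:2]/q[2]
def tri(s1,a,s2,b):
    o1,d1=ray(s1,a);o2,d2=ray(s2,b); t=np.linalg.lstsq(np.c_[d1,-d2],o2-o1,rcond=None)[0]
    p,q=o1+t[0]*d1,o2+t[1]*d2; return (p+q)/2,np.linalg.norm(p-q)
E
python3 - <<'E'
from h import *
d=pickle.load(open("snap.pkl","rb"))
print(onz(d["top"],(407,254),.041),onz(d["scene"],(393,306),.041),onz(d["top"],(259,257),.04))
def crop(n,x,y,w,h,k): return cv2.resize(d[n]["frame"][y:y+h,x:x+w,::-1],None,fx=k,fy=k,interpolation=cv2.INTER_CUBIC)
a=np.hstack([crop("top",215,225,80,60,5),crop("top",370,225,80,60,5)])
b=np.hstack([crop("scene",190,210,100,70,4),crop("scene",345,270,100,70,4)])
cv2.imwrite("pics/c1.png",np.vstack([a,b]))
E
```

```text
[ 0.48190024 -0.24440973  0.041     ] [ 0.46954158 -0.2532322   0.041     ] [0.48270148 0.18508874 0.04      ]
```

View pics/c1.png

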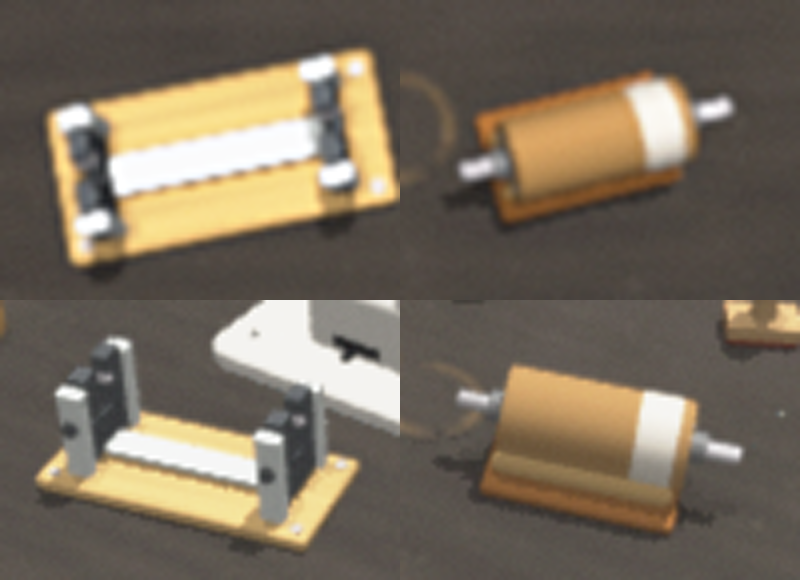

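The crop confirms the roll at top (407,254): white band, collars, bare axle tips at about (382.6,259) and (436.4,246.4), lying on dowels. Next I'll measure it against the given sizes, along with the stand.

```bash
python3 - <<'E'
from h import *
d=pickle.load(open("snap.pkl","rb")); T,S=d["top"],d["scene"]
def hsv(s): return cv2.cvtColor(s["frame"],cv2.COLOR_RGB2HSV)
def blob(m,x,y,w,h):
    z=np.zeros_like(m); z[y:y+h,x:x+w]=m[y:y+h,x:x+w]; return z
def ends(a,b,z,s):
    p,q=onz(s,a,z),onz(s,b,z); v=p-q; print("mid",((p+q)/2*1e3).round(1),"len",round(np.linalg.norm(v)*1e3,1),"yaw of y-axis line",round(np.degrees(np.arctan2(-v[0],v[1])),1)); return p,q
print("roll axle top");ends((382.4,259),(436.6,246.3),.041,T)
# scene tips: crop x:345+(px-400)/4,y:270+(py-300)/4
print("roll scene");ends((345+57/4,270+97/4),(345+343/4,270+154/4),.041,S)
print("tri",[tri(T,a,S,b) for a,b in(((382.4,259),(359.3,294.3)),((436.6,246.3),(430.8,308.5)))])
# stand board
for s,bx,n in((T,(215,225,85,60),"top"),(S,(190,205,100,72),"scene")):
    H=hsv(s); m=blob(cv2.inRange(H,(12,70,110),(30,255,255)),*bx)
    m=cv2.morphologyEx(m,cv2.MORPH_CLOSE,np.ones((5,5))) if n=="top" else m
    c=max(cv2.findContours(m,0,2)[0],key=cv2.contourArea); hull=cv2.convexHull(c)
    P=np.array([onz(s,p[0],.010)[:2] for p in hull])*1e3
    r=cv2.minAreaRect(P.astype(np.float32)); print(n,"board",r)
    w=blob(cv2.inRange(H,(0,0,165),(180,60,255)),*bx)
    k,l,st,ce=cv2.connectedComponentsWithStats(w)
    for i in range(1,k):
        if st[i,4]>5: print(n,st[i],ce[i].round(1),(onz(s,ce[i],.076)*1e3).round(1))
# roll body in top
H=hsv(T); m=blob(cv2.inRange(H,(8,60,100),(25,255,255)),370,225,80,60)
E
```

```text
roll axle top
mid [ 485.7 -252.    41. ] len 162.4 yaw of y-axis line 11.9
roll scene
mid [ 485.4 -250.3   41. ] len 162.0 yaw of y-axis line 13.6
tri [(array([ 0.46857389, -0.17187674,  0.03938765]), np.float64(0.0020056404067695416)), (array([ 0.50186395, -0.33013068,  0.04383256]), np.float64(0.0012389534662605845))]
top board ((488.5704040527344, 189.88491821289062), (95.26182556152344, 200.0110626220703), 10.559211730957031)
top [275 236   7   6  30] [278.  238.2] [531.6 126.   76. ]
top [285 237   3   3   8] [285.9 238.1] [531.4 103.5  76. ]
top [226 246   8   6  32] [229.2 248.1] [506.5 264.1  76. ]
top [237 248  42  16 352] [257.5 255.7] [483.2 184.2  76. ]
top [279 257   7   5  28] [281.9 259.2] [471.7 115.2  76. ]
top [289 261   3   3   8] [290.1 261.9] [463.7  92.2  76. ]
top [230 267   7   8  36] [232.7 269.9] [444.6 253.9  76. ]
scene board ((483.3612365722656, 188.0680694580078), (100.21028137207031, 200.58868408203125), 10.696659088134766)
scene [243 205  47  36 803] [267.6 221.4] [565.7 148.1  76. ]
scene [217 220   6   3  11] [219.8 220.7] [503.9 260.1  76. ]
scene [204 232   7   3  19] [207. 233.] [442.7 252.3  76. ]
scene [217 240  38  16 248] [235.5 248.4] [427.2 148.9  76. ]
scene [253 243   8   4  21] [256.7 244.2] [467.8 114.1  76. ]
```

Measurements agree with the sizes given. Roll middle is at (485.5,-251.5), yaw about 12.5°, axle 162 mm against 160. Stand is at (488,189.5), yaw 10.7°, board 95x200 against 92x196, slot-line length 141 against 140. The other rolls are clearly smaller. Moving now.

Request:
step_arm --plan '[[[14, -36, 2, -0.05, 100], [28, -72, 4, -0.1, 100], [42, -108, 6, -0.15, 100], [56, -144, 8, -0.2, 100], [70, -180, 8, -0.25, 100], [84, -216, 8, -0.3, 100], [98, -252, 8, -0.35, 100], [112, -288, 8, -0.4, 100]]]'

```text
time: 0.77
tool_pos: [0.2947, 0.229, 0.2131]
ee_rot: [-3.141, 0.0, 2.401]
wrist_force: [1.2, -0.4, 0.6]
width: 0.0938
```

Request:
step_arm --plan '[[[14, -36, 0, -0.05, 100], [28, -72, 0, -0.1, 100], [42, -108, 0, -0.15, 100], [56, -144, 0, -0.2, 100], [70, -180, 0, -0.25, 100], [84, -216, 0, -0.3, 100], [98, -252, 0, -0.35, 100], [112, -288, 0, -0.4, 100]]]'

```text
time: 1.43
tool_pos: [0.4068, -0.0592, 0.2132]
ee_rot: [3.141, -0.0, 2.0]
wrist_force: [0.4, 1.2, -0.2]
width: 0.0941
```

Request:
step_arm --plan '[[[14, -34, 0, -0.04, 100], [28, -68, 0, -0.08, 100], [42, -102, 0, -0.12, 100], [56, -136, 0, -0.16, 100], [70, -170, 0, -0.2, 100], [79, -192, -20, -0.211, 100], [79, -192, -50, -0.211, 100], [79, -192, -83, -0.211, 100]]]'

```text
time: 2.1
tool_pos: [0.4867, -0.2514, 0.1301]
ee_rot: [3.14, 0.002, 1.789]
wrist_force: [-0.2, 0.0, -0.2]
width: 0.0942
```

```bash
python3 - <<'E'
from h import *
from bench import robot,cams
o=robot.get_obs(); print(o["tool_pos"],o["ee_rot"])
ims=[]
for n,(u,v) in(("scene",(393,296)),("top",(407,254))):
    s=cams.snapshot(n); ims.append(cv2.resize(s["frame"][v-75:v+75,u-50:u+50,::-1],None,fx=4,fy=4,interpolation=cv2.INTER_CUBIC))
cv2.imwrite("pics/c2.png",np.hstack(ims))
E
```

```text
[ 0.48668368 -0.25140119  0.13010999] [3.13979396e+00 1.79713458e-03 1.78937956e+00]
```

View pics/c2.png

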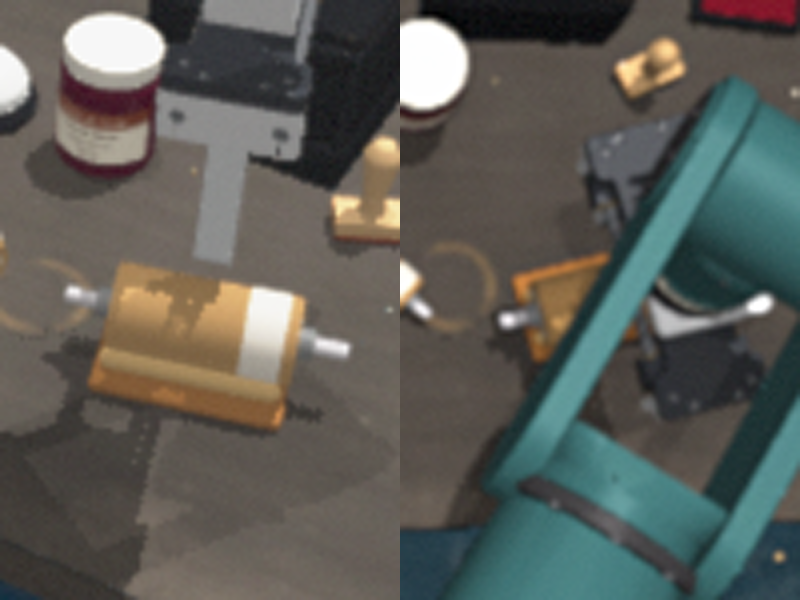

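The fingers straddle the roll's middle: far finger at crop (217,200), roll body at crop (100–300, 265–400). Descending.

Request:
step_arm --plan '[[[-1, 0, -25, 0, 100], [-1, 0, -50, 0, 100], [-1, 0, -70, 0, 100], [-1, 0, -85, 0, 100], [-1, 0, -98, 0, 100], [-1, 0, -106, 0, 100], [-1, 0, -107, 0, 100], [-1, 0, -107, 0, 100]]]'

```text
time: 2.87
tool_pos: [0.4853, -0.2493, 0.0244]
ee_rot: [3.141, 0.001, 1.792]
wrist_force: [0.5, -0.6, -0.5]
width: 0.094
```

Request:
step_arm --plan '[[[0, 0, 0, 0, 50], [0, 0, 0, 0, 40], [0, 0, 0, 0, 20], [0, 0, 0, 0, 0], [0, 0, 0, 0, 0], [0, 0, 0, 0, 0], [0, 0, 0, 0, 0], [0, 0, 0, 0, 0]]]'

```text
time: 3.53
tool_pos: [0.4861, -0.2491, 0.024]
ee_rot: [3.138, 0.0, 1.792]
wrist_force: [3.1, 0.0, -0.0]
width: 0.0495
```

Request:
step_arm --plan '[[[0, 0, 5, 0, 0], [0, 0, 15, 0, 0], [0, 0, 35, 0, 0], [0, 0, 60, 0, 0], [0, 0, 85, 0, 0], [0, 0, 110, 0, 0], [0, 0, 125, 0, 0], [0, 0, 130, 0, 0]]]'

```text
time: 4.2
tool_pos: [0.4857, -0.2502, 0.1575]
ee_rot: [3.138, 0.004, 1.792]
wrist_force: [-0.6, -0.3, -1.9]
width: 0.0493
```

Request:
step_arm --plan '[[[0, 25, 0, 0, 0], [0, 55, 0, 0, 0], [0, 85, 0, 0, 0], [0, 115, 0, 0, 0], [0, 145, 0, 0, 0], [0, 175, 0, 0, 0], [0, 205, 0, 0, 0], [0, 235, 0, 0, 0]]]'

```text
time: 4.87
tool_pos: [0.4834, -0.013, 0.1523]
ee_rot: [-3.139, -0.001, 1.791]
wrist_force: [0.2, -0.2, -2.9]
width: 0.0492
```

Request:
step_arm --plan '[[[0, 30, 0, 0, 0], [0, 60, 0, -0.01, 0], [0, 90, 0, -0.02, 0], [1, 120, 0, -0.03, 0], [1, 150, 0, -0.035, 0], [2, 180, 0, -0.035, 0], [2, 200, 0, -0.035, 0], [2, 204, 0, -0.035, 0]]]'

```text
time: 5.53
tool_pos: [0.4854, 0.1925, 0.1521]
ee_rot: [-3.139, -0.001, 1.761]
wrist_force: [0.5, 0.3, -3.6]
width: 0.0495
```

```bash
python3 - <<'E'
from h import *
from bench import robot,cams
o=robot.get_obs(); print(o["tool_pos"],o["ee_rot"],o["wrist_force"],o["wrist_torque"],o["width"])
ims=[];d={}
for n,(u,v) in(("scene",(240,225)),("top",(259,257))):
    s=cams.snapshot(n); d[n]=s; ims.append(cv2.resize(s["frame"][v-60:v+60,u-50:u+50,::-1],None,fx=4,fy=4,interpolation=cv2.INTER_CUBIC))
pickle.dump(d,open("snap3.pkl","wb"))
cv2.imwrite("pics/c3.png",np.hstack(ims))
E
```

```text
[0.48542185 0.19254747 0.15214399] [-3.13873790e+00 -1.10368170e-03  1.76065454e+00] [ 0.48660476  0.34640033 -3.57149103] [-0.0426311   0.05099577  0.00844849] 0.04954480827979981
```

View pics/c3.png

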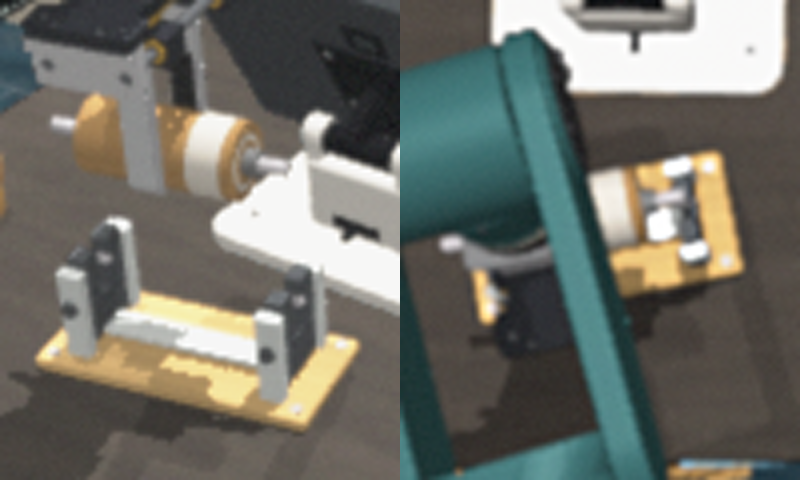

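```bash
python3 - <<'E'
from h import *
d=pickle.load(open("snap3.pkl","rb")); T,S=d["top"],d["scene"]
np.set_printoptions(precision=1,suppress=True)
tl,tr=(219.3,257.8),(279.8,246.6); sl,sr=(203.2,195.5),(261.3,207.2)
for a,b in((tl,sl),(tr,sr)):
    p,e=tri(T,a,S,b); print("tri",p*1e3,e*1e3," planes",onz(T,a,.171)*1e3,onz(S,b,.171)*1e3)
# scene-plane midpoint
for s,a,b in((T,tl,tr),(S,sl,sr)):
    p,q=onz(s,a,.171),onz(s,b,.171); print("mid",(p+q)/2*1e3,"len",np.linalg.norm(p-q)*1e3,np.degrees(np.arctan2(-(p-q)[0],(p-q)[1])))
# enlarge both tips in top
ims=[cv2.resize(T["frame"][int(v)-18:int(v)+18,int(u)-20:int(u)+20,::-1],None,fx=10,fy=10,interpolation=cv2.INTER_CUBIC) for u,v in(tl,tr)]
cv2.imwrite("pics/c4.png",np.hstack(ims))
E
```

```text
tri [470.4 271.3 168. ] 2.3602645332381833  planes [470.9 269.7 171. ] [466.1 268.7 171. ]
tri [496.4 112.5 169.9] 1.4587827834400329  planes [496.7 111.8 171. ] [494.6 112.  171. ]
mid [483.8 190.7 171. ] len 159.9806842100761 9.304020447706964
mid [480.3 190.3 171. ] len 159.206748628692 10.317184002224405
```

View pics/c4.png

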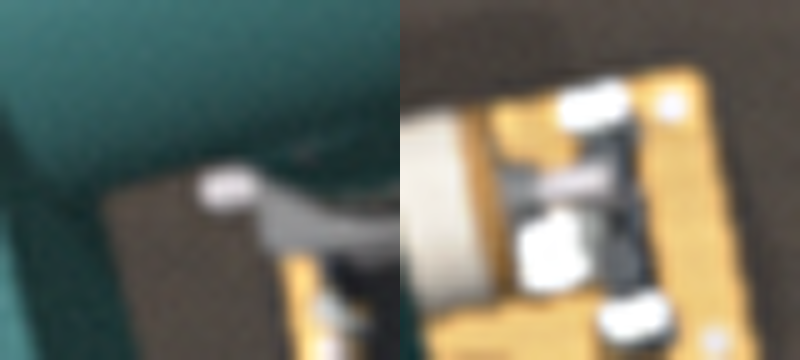

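The roll is held level at yaw about 10.5° and sits roughly 3 mm short in x of the slot line. In the top-view crop, the right axle tip is at (280.5,245.5) and the left at (219,258). I'll lower it to just over the mouths and compare close up.

Request:
step_arm --plan '[[[1, 0, -10, 0, 0], [2, -1, -20, 0, 0], [3, -1, -30, 0, 0], [3, -1, -40, 0, 0], [3, -1, -48, 0, 0], [3, -1, -54, 0, 0], [3, -1, -58, 0, 0], [3, -1, -60, 0, 0]]]'

```text
time: 6.3
tool_pos: [0.4895, 0.1885, 0.0926]
ee_rot: [-3.141, 0.0, 1.757]
wrist_force: [-0.2, 0.3, -2.7]
width: 0.0493
```

```bash
python3 - <<'E'
from h import *
from bench import robot,cams
o=robot.get_obs(); print(o["tool_pos"],o["ee_rot"],o["wrist_force"],o["width"])
d={n:cams.snapshot(n) for n in("scene","top")}; pickle.dump(d,open("snap4.pkl","wb"))
f=lambda n,x,y,w,h,k:cv2.resize(d[n]["frame"][y:y+h,x:x+w,::-1],None,fx=k,fy=k,interpolation=cv2.INTER_CUBIC)
a=np.hstack([f("top",215,235,40,40,8),f("top",260,230,40,40,8)]);b=f("scene",195,210,80,60,8)
cv2.imwrite("pics/c5.png",np.vstack([a[:,:640],b])[:800]); cv2.imwrite("pics/c5.png",cv2.resize(np.vstack([a,b]),None,fx=.75,fy=.75))
E
```

```text
[0.48946949 0.18853773 0.0926145 ] [-3.14052247e+00  1.07261130e-04  1.75661812e+00] [-0.15668306  0.28654999 -2.69956255] 0.049255340022730014
```

View pics/c5.png

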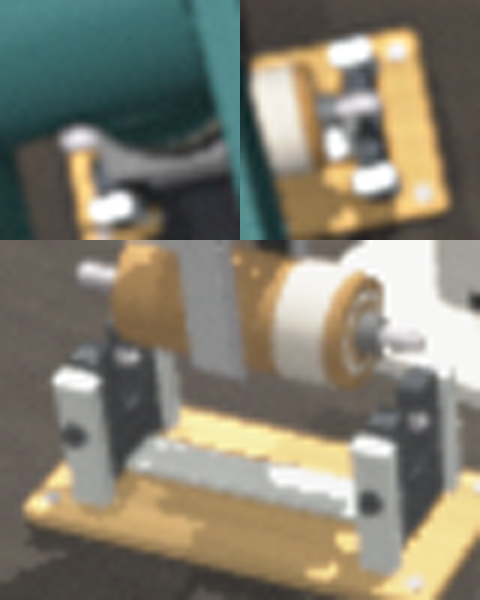

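```bash
python3 - <<'E'
from h import *
d=pickle.load(open("snap4.pkl","rb")); T,S=d["top"],d["scene"]
np.set_printoptions(precision=1,suppress=True)
tl,tr=(225.3,258.3),(283.3,247.2); sl,sr=(208.3,214.7),(265.8,227)
for a,b in((tl,sl),(tr,sr)):
    p,e=tri(T,a,S,b); print("tri",p*1e3,e*1e3)
for s,a,b in((T,tl,tr),(S,sl,sr)):
    p,q=onz(s,a,.1116),onz(s,b,.1116); print(p*1e3,q*1e3,"mid",(p+q)/2*1e3,"len",np.linalg.norm(p-q)*1e3,np.degrees(np.arctan2(-(p-q)[0],(p-q)[1])))
# post tops in scene: near-left, near-right outer corners; and block positions
for n,uv in(("nearleft",(78,378)),("nearright",(376,443))):
    print(n,onz(S,(195+uv[0]/6,210+(uv[1]-240)/6),.076)*1e3)
E
```

```text
tri [474.3 268.3 109.2] 1.5092525573312843
tri [501.9 108.  109.9] 0.19778271854308688
[474.6 267.2 111.6] [501.7 107.9 111.6] mid [488.1 187.5 111.6] len 161.5203321339499 9.649897837594944
[471.2 266.2 111.6] [500.  106.5 111.6] mid [485.6 186.4 111.6] len 162.3536270723552 10.230007644689955
nearleft [444.  250.1  76. ]
nearright [470.2 112.8  76. ]
```

Close view: axle tips at top (225.3,258.3) and (283.3,247.2). Both cameras put the roll about 0.5–2 mm short in x and 0.5–2.3 mm short in y of the stand's middle, and the yaw matches. I'll correct by (+0.5,+1.5) and feel downward.

Request:
step_arm --plan '[[[0.5, 1, -1, 0, 0], [0.5, 1.5, -3, 0, 0], [0.5, 1.5, -5, 0, 0], [0.5, 1.5, -7, 0, 0], [0.5, 1.5, -9, 0, 0], [0.5, 1.5, -11, 0, 0], [0.5, 1.5, -12, 0, 0], [0.5, 1.5, -12, 0, 0]]]'

```text
time: 7.07
tool_pos: [0.49, 0.1902, 0.081]
ee_rot: [-3.141, 0.0, 1.757]
wrist_force: [-0.3, 0.0, -2.9]
width: 0.0496
```

Request:
step_arm --plan '[[[0, 0, -1, 0, 0], [0, 0, -2, 0, 0], [0, 0, -3, 0, 0], [0, 0, -4, 0, 0], [0, 0, -4, 0, 0]]]'

```text
time: 7.48
tool_pos: [0.4901, 0.1902, 0.0772]
ee_rot: [-3.141, 0.0, 1.757]
wrist_force: [-0.1, 0.1, -2.7]
width: 0.0493
```

Request:
step_arm --plan '[[[0, 0, -1, 0, 0], [0, 0, -2, 0, 0], [0, 0, -3, 0, 0], [0, 0, -4, 0, 0], [0, 0, -4, 0, 0]]]'

```text
time: 7.9
tool_pos: [0.4901, 0.1902, 0.0732]
ee_rot: [-3.141, 0.0, 1.757]
wrist_force: [0.4, 0.3, -2.5]
width: 0.0492
```

Request:
step_arm --plan '[[[0, 0, -1, 0, 0], [0, 0, -2, 0, 0], [0, 0, -3, 0, 0], [0, 0, -3, 0, 0]]]'

```text
time: 8.23
tool_pos: [0.4901, 0.1902, 0.0702]
ee_rot: [-3.141, 0.0, 1.757]
wrist_force: [-0.1, 0.1, -2.7]
width: 0.0495
```

Request:
step_arm --plan '[[[0, 0, -1, 0, 0], [0, 0, -2, 0, 0], [0, 0, -3, 0, 0], [0, 0, -3, 0, 0]]]'

```text
time: 8.57
tool_pos: [0.4901, 0.1902, 0.0672]
ee_rot: [-3.141, 0.0, 1.757]
wrist_force: [0.1, 0.1, -2.7]
width: 0.0493
```

Request:
step_arm --plan '[[[0, 0, -1, 0, 0], [0, 0, -2, 0, 0], [0, 0, -3, 0, 0], [0, 0, -3, 0, 0]]]'

```text
time: 8.9
tool_pos: [0.4901, 0.1902, 0.0642]
ee_rot: [-3.141, 0.0, 1.757]
wrist_force: [-0.4, -0.2, -3.5]
width: 0.0494
```

Request:
step_arm --plan '[[[0, 0, -1, 0, 0], [0, 0, -2, 0, 0], [0, 0, -3, 0, 0], [0, 0, -3, 0, 0]]]'

```text
time: 9.23
tool_pos: [0.4899, 0.1901, 0.0613]
ee_rot: [-3.141, 0.0, 1.757]
wrist_force: [-0.8, -0.1, -2.2]
width: 0.0493
```

Request:
step_arm --plan '[[[0, 0, -1, 0, 0], [0, 0, -2, 0, 0], [0, 0, -3, 0, 0], [0, 0, -3, 0, 0]]]'

```text
time: 9.57
tool_pos: [0.4899, 0.1901, 0.0581]
ee_rot: [-3.141, 0.0, 1.757]
wrist_force: [-2.1, -0.1, -1.8]
width: 0.0493
```

Request:
step_arm --plan '[[[0, 0, -1, 0, 0], [0, 0, -2, 0, 0], [0, 0, -2, 0, 0]]]'

```text
time: 9.82
tool_pos: [0.4899, 0.1901, 0.0562]
ee_rot: [-3.141, 0.0, 1.757]
wrist_force: [-3.2, -1.3, -2.1]
width: 0.0492
```

The force grows in -x, so the axle is leaning on the +x side. Ease off 1 mm and continue.

Request:
step_arm --plan '[[[-1, -0.2, 0, 0, 0], [-1, -0.2, 0, 0, 0]]]'

```text
time: 9.98
tool_pos: [0.4897, 0.1902, 0.0565]
ee_rot: [3.14, -0.0, 1.757]
wrist_force: [0.0, -0.0, -3.2]
width: 0.0492
```

Request:
step_arm --plan '[[[0, 0, -1, 0, 0], [0, 0, -2, 0, 0], [0, 0, -2, 0, 0]]]'

```text
time: 10.23
tool_pos: [0.4896, 0.1901, 0.0543]
ee_rot: [3.141, -0.0, 1.757]
wrist_force: [0.0, 0.1, -3.8]
width: 0.049
```

Request:
step_arm --plan '[[[0, 0, -1, 0, 0], [0, 0, -1, 0, 0]]]'

```text
time: 10.4
tool_pos: [0.4895, 0.1901, 0.0534]
ee_rot: [3.141, 0.0, 1.757]
wrist_force: [0.0, 0.8, -2.9]
width: 0.0491
```

Request:
step_arm --plan '[[[0, 0, -1, 0, 0], [0, 0, -2, 0, 0], [0, 0, -2, 0, 0]]]'

```text
time: 10.65
tool_pos: [0.4896, 0.1902, 0.0527]
ee_rot: [3.141, 0.0, 1.757]
wrist_force: [-1.9, -1.2, 4.4]
width: 0.0494
```

Request:
step_arm --plan '[[[0, 0, -1, 0, 0], [0, 0, -2, 0, 0], [0, 0, -2, 0, 0]]]'

```text
time: 10.9
tool_pos: [0.4899, 0.1902, 0.0526]
ee_rot: [3.139, -0.0, 1.757]
wrist_force: [-5.4, -1.7, 11.8]
width: 0.0495
```

Request:
step_arm --plan '[[[0, 0, -1, 0, 0], [0, 0, -1, 0, 0]]]'

```text
time: 11.07
tool_pos: [0.4896, 0.1902, 0.0514]
ee_rot: [3.14, -0.0, 1.757]
wrist_force: [-5.8, -0.8, 7.5]
width: 0.0492
```

Contact with the nubs is at axle z of about 71.7, which suggests a seat near axle 53.7 (TCP about 34.7). Pressing on slowly.

Request:
step_arm --plan '[[[0, 0, -0.5, 0, 0], [0, 0, -1, 0, 0], [0, 0, -1, 0, 0]]]'

```text
time: 11.32
tool_pos: [0.4892, 0.1902, 0.0484]
ee_rot: [3.141, -0.0, 1.757]
wrist_force: [-3.1, -0.5, 3.0]
width: 0.0495
```

Request:
step_arm --plan '[[[0, 0, -0.5, 0, 0], [0, 0, -1, 0, 0], [0, 0, -1, 0, 0]]]'

```text
time: 11.57
tool_pos: [0.4895, 0.1902, 0.046]
ee_rot: [3.141, -0.0, 1.757]
wrist_force: [-0.9, 1.0, -0.5]
width: 0.0494
```

Request:
step_arm --plan '[[[0, 0, -0.5, 0, 0], [0, 0, -1, 0, 0], [0, 0, -1, 0, 0]]]'

```text
time: 11.82
tool_pos: [0.4894, 0.1901, 0.0452]
ee_rot: [3.141, -0.0, 1.757]
wrist_force: [-0.2, 0.5, -0.2]
width: 0.0495
```

Past the catches. Descending to feel for the floor.

Request:
step_arm --plan '[[[0, 0, -1, 0, 0], [0, 0, -2, 0, 0], [0, 0, -3, 0, 0], [0, 0, -4, 0, 0], [0, 0, -4, 0, 0]]]'

```text
time: 12.23
tool_pos: [0.4895, 0.1901, 0.0428]
ee_rot: [3.141, 0.0, 1.757]
wrist_force: [-3.1, 0.6, 5.4]
width: 0.0495
```

Request:
step_arm --plan '[[[0, 0, -1, 0, 0], [0, 0, -2, 0, 0], [0, 0, -2, 0, 0]]]'

```text
time: 12.48
tool_pos: [0.4898, 0.1901, 0.0425]
ee_rot: [3.14, 0.0, 1.757]
wrist_force: [-5.4, -0.7, 12.5]
width: 0.0493
```

Request:
step_arm --plan '[[[0, 0, -1, 0, 0], [0, 0, -2, 0, 0], [0, 0, -2, 0, 0]]]'

```text
time: 12.73
tool_pos: [0.49, 0.1901, 0.0424]
ee_rot: [3.139, 0.0, 1.758]
wrist_force: [-9.3, -2.1, 21.9]
width: 0.0492
```

Firm contact at TCP 42.4, with a sideways force in -x. That is about 8 mm higher than expected if the first contact was the nubs. I'll look before pressing more.

```bash
python3 - <<'E'
from h import *
from bench import robot,cams
o=robot.get_obs(); print(o["tool_pos"],o["ee_rot"],o["wrist_force"],o["wrist_torque"])
d={n:cams.snapshot(n) for n in("scene","top")}; pickle.dump(d,open("snap5.pkl","wb"))
f=lambda n,x,y,w,h,k:cv2.resize(d[n]["frame"][y:y+h,x:x+w,::-1],None,fx=k,fy=k,interpolation=cv2.INTER_CUBIC)
cv2.imwrite("pics/c6.png",cv2.resize(np.vstack([np.hstack([f("top",215,235,40,25,10),f("top",260,235,40,25,10)]),f("scene",195,210,80,40,10)]),(800,600)) )
E
```

```text
[0.48999563 0.1901424  0.04235194] [3.13915868e+00 3.69051653e-04 1.75765747e+00] [-9.32959737 -2.13581105 21.8765416 ] [-0.58017391  1.6972698   0.17859412]
```

View pics/c6.png

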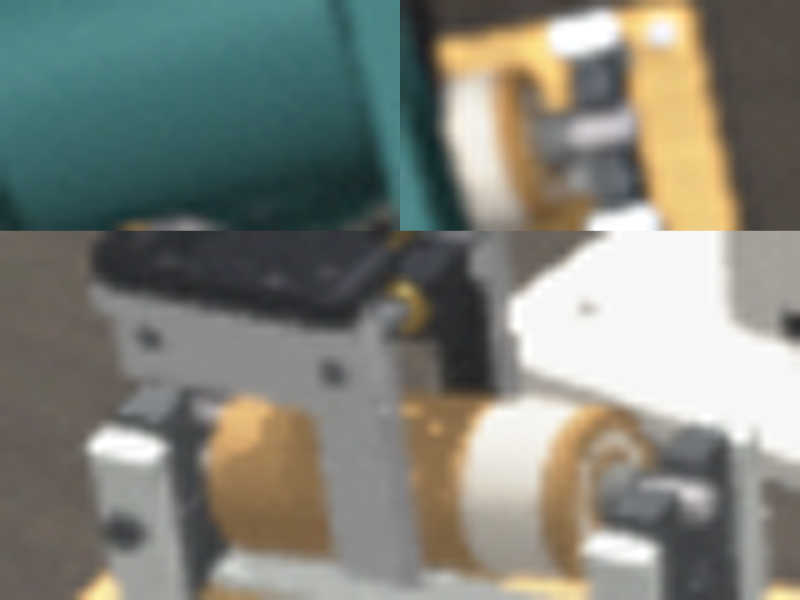

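The right axle end shows between the slot walls at crop (690,490), close under the block tops. I'll triangulate its height against the block tops.

```bash
python3 - <<'E'
from h import *
d=pickle.load(open("snap5.pkl","rb")); T,S=d["top"],d["scene"]
np.set_printoptions(precision=1,suppress=True)
k=600/650*10
sc=lambda x,y:(195+x/10,210+(y-600*250/650)/k)
tp=lambda x,y:(260+(x-400)/10,235+y/k)
for n,a,b in(("axle tip R",(635,130),(716,492)),("block R far top outer-mid",(598,75),(695,440)),("block R near top",(612,178),(640,492)),("near post top R",(625,215),(620,548))):
    p,e=tri(T,tp(*a),S,sc(*b)); print(n,p*1e3,e*1e3)
# axle tip L from expected line; predicted scene pixel for axle tips at various heights
a=np.radians(10.7)
for z in(.054,.06,.066,.072):
    c=np.array([.4895,.189,z]); v=np.array([-np.sin(a),np.cos(a),0])
    out=[]
    for t in(-.08,.064):
        u=proj(S,c+t*v); out.append(((u[0]-195)*10,(u[1]-210)*k+230.8))
    print(z,np.array(out))
# roll radius edge / block top prediction 
for z in(.078,.084,.090):
    print("blocktop centre R,L",z,[((proj(S,np.array([.4885,.189,z])+t*v)-[195,210])*[10,k]+[0,230.8]) for t in(-.07,.07)])
E
```

```text
axle tip R [501.4 109.3  74.7] 3.2817587050501342
block R far top outer-mid [516.2 121.9  79. ] 3.124274654829762
block R near top [484.5 117.3  82.6] 1.7859387080009541
near post top R [473.6 115.5  71.3] 3.5740307174815293
0.054 [[716.9 545.9]
 [218.4 445.4]]
0.06 [[715.7 528.6]
 [215.8 428.3]]
0.066 [[714.4 511.2]
 [213.2 411.2]]
0.072 [[713.2 493.8]
 [210.5 393.9]]
blocktop centre R,L 0.078 [array([673.7, 470.9]), array([185. , 374.3])]
blocktop centre R,L 0.084 [array([672.3, 453.2]), array([182.3, 356.9])]
blocktop centre R,L 0.09 [array([671. , 435.4]), array([179.5, 339.3])]
```

```bash
python3 - <<'E'
from h import *
a=pickle.load(open("snap3.pkl","rb"))["scene"]; b=pickle.load(open("snap5.pkl","rb"))["scene"]
pa=proj(a,[.4854,.1925,.152]);pb=proj(b,[.490,.190,.0424]);print(pa,pb)
f=lambda s,p:cv2.resize(s["frame"][int(p[1])-50:int(p[1])+25,int(p[0])-48:int(p[0])+48,::-1],None,fx=400/96,fy=400/96*1.5,interpolation=cv2.INTER_CUBIC)
cv2.imwrite("pics/c7.png",np.hstack([f(a,pa),f(b,pb)]))
E
```

```text
[233.03357142 206.62066813] [238.82557117 241.35342879]
```

View pics/c7.png

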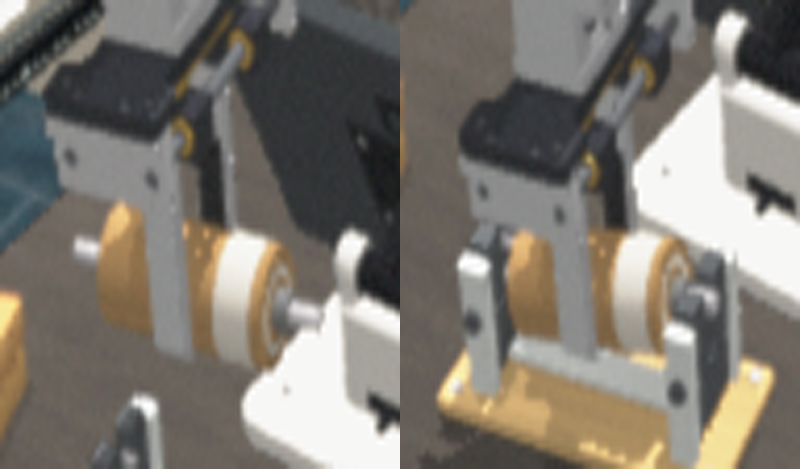

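The side-by-side shows the roll tilted about 5° in the grip. The white-band end (-y) is about 9 mm high and the +y end is low. So the +y end passed its catch first and is near its floor (about 51.7), while the -y end is still on its nub (about 69.7). I'll move 1 mm away from the nubs and press the second end through gently, keeping the force well under 50 N.

Request:
step_arm --plan '[[[-0.5, -0.1, 0, 0, 0], [-1, -0.2, 0, 0, 0], [-1, -0.2, 0, 0, 0]]]'

```text
time: 13.08
tool_pos: [0.4899, 0.1901, 0.0424]
ee_rot: [3.137, 0.0, 1.758]
wrist_force: [-6.1, -1.9, 19.0]
width: 0.0494
```

Request:
step_arm --plan '[[[0, 0, -0.5, 0, 0], [0, 0, -0.5, 0, 0]]]'

```text
time: 13.25
tool_pos: [0.49, 0.1901, 0.0423]
ee_rot: [3.137, 0.0, 1.758]
wrist_force: [-8.0, -1.6, 21.4]
width: 0.0495
```

Request:
step_arm --plan '[[[-0.5, -0.1, 0, 0, 0], [-1, -0.2, -0.5, 0, 0], [-1, -0.2, -0.5, 0, 0]]]'

```text
time: 13.5
tool_pos: [0.4899, 0.1901, 0.0405]
ee_rot: [3.134, -0.0, 1.756]
wrist_force: [-2.1, -0.1, 4.2]
width: 0.0494
```

Request:
step_arm --plan '[[[0, 0, -0.5, 0, 0], [0, 0, -0.5, 0, 0]]]'

```text
time: 13.67
tool_pos: [0.4887, 0.1898, 0.0373]
ee_rot: [3.138, -0.0, 1.756]
wrist_force: [0.6, -0.2, 3.6]
width: 0.0495
```

The second catch has been passed and the force dropped. Now the floor.

Request:
step_arm --plan '[[[0, 0, 0, 0, 0], [0, 0, 0, 0, 0], [0, 0, 0, 0, 0]]]'

```text
time: 13.92
tool_pos: [0.4887, 0.1896, 0.0362]
ee_rot: [3.139, 0.0, 1.757]
wrist_force: [4.2, -0.9, 2.1]
width: 0.0493
```

Request:
step_arm --plan '[[[0, 0, -0.5, 0, 0], [0, 0, -1, 0, 0], [0, 0, -1, 0, 0]]]'

```text
time: 14.17
tool_pos: [0.4884, 0.1896, 0.0353]
ee_rot: [3.139, 0.0, 1.757]
wrist_force: [5.8, -0.4, 2.1]
width: 0.0495
```

Request:
step_arm --plan '[[[0, 0, -0.5, 0, 0], [0, 0, -1, 0, 0], [0, 0, -1, 0, 0]]]'

```text
time: 14.42
tool_pos: [0.4884, 0.1896, 0.0345]
ee_rot: [3.139, 0.0, 1.757]
wrist_force: [5.4, -0.9, 2.3]
width: 0.0497
```

Request:
step_arm --plan '[[[1, 0.2, 0, 0, 0], [1.2, 0.2, 0, 0, 0]]]'

```text
time: 14.58
tool_pos: [0.4884, 0.1896, 0.0338]
ee_rot: [-3.141, 0.0, 1.757]
wrist_force: [3.1, -0.4, 0.7]
width: 0.0495
```

Request:
step_arm --plan '[[[0, 0, -0.5, 0, 0], [0, 0, -1, 0, 0], [0, 0, -1, 0, 0]]]'

```text
time: 14.83
tool_pos: [0.4883, 0.1896, 0.0326]
ee_rot: [-3.141, 0.001, 1.757]
wrist_force: [4.4, -2.8, 1.3]
width: 0.0495
```

Request:
step_arm --plan '[[[0, 0, -0.5, 0, 0], [0, 0, -1, 0, 0], [0, 0, -1, 0, 0]]]'

```text
time: 15.08
tool_pos: [0.4883, 0.1896, 0.0318]
ee_rot: [-3.141, 0.0, 1.757]
wrist_force: [3.0, -2.6, 1.4]
width: 0.0494
```

Request:
step_arm --plan '[[[0, 0, -0.5, 0, 0], [0, 0, -1, 0, 0], [0, 0, -1, 0, 0]]]'

```text
time: 15.33
tool_pos: [0.4884, 0.1896, 0.0317]
ee_rot: [-3.141, 0.0, 1.757]
wrist_force: [1.9, -3.4, 5.3]
width: 0.0493
```

Request:
step_arm --plan '[[[0, 0, -0.5, 0, 0], [0, 0, -1, 0, 0], [0, 0, -1, 0, 0]]]'

```text
time: 15.58
tool_pos: [0.4884, 0.1896, 0.0316]
ee_rot: [-3.141, 0.001, 1.757]
wrist_force: [-0.5, -4.2, 9.5]
width: 0.0493
```

Request:
step_arm --plan '[[[0, 0, -0.5, 0, 0], [0, 0, -1, 0, 0], [0, 0, -1, 0, 0]]]'

```text
time: 15.83
tool_pos: [0.4884, 0.1896, 0.0316]
ee_rot: [3.141, 0.001, 1.757]
wrist_force: [-2.6, -4.0, 14.4]
width: 0.0498
```

Request:
step_arm --plan '[[[0, 0, -0.5, 0, 0], [0, 0, -1, 0, 0], [0, 0, -1, 0, 0]]]'

```text
time: 16.08
tool_pos: [0.4885, 0.1896, 0.0315]
ee_rot: [3.141, 0.001, 1.757]
wrist_force: [-3.5, -4.5, 17.9]
width: 0.0493
```

Rigid stop at TCP 31.6 with a push of about 18–21 N. Looking at whether both ends are down.

```bash
python3 - <<'E'
from h import *
from bench import robot,cams
o=robot.get_obs(); print(o["tool_pos"],o["wrist_force"],o["wrist_torque"])
d={n:cams.snapshot(n) for n in("scene","top")}; pickle.dump(d,open("snap6.pkl","wb"))
b=d["scene"]; cv2.imwrite("pics/c8.png",cv2.resize(b["frame"][210:275,195:279,::-1],None,fx=9,fy=9,interpolation=cv2.INTER_CUBIC))
E
```

```text
[0.48845114 0.18964982 0.03154315] [-3.53591878 -4.47888506 17.85759468] [-0.70914697  0.79327309 -0.08172739]
```

View pics/c8.png

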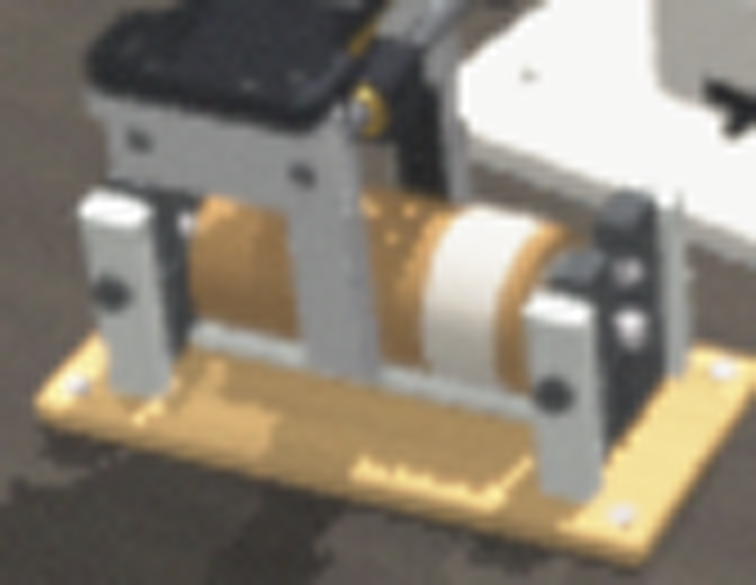

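Both axle ends now sit under the nubs. Right end is at crop (632,325) with its nub at (628,270). Left end is at (185,222), about 5.5 px below where that nub showed earlier. The slope between the ends matches a level axle to about 1 mm. I'll press a touch more, hold, unload, then open.

Request:
step_arm --plan '[[[0, 0, -0.5, 0, 0], [0, 0, -0.8, 0, 0], [0, 0, -0.8, 0, 0], [0, 0, -0.8, 0, 0], [0, 0, -0.8, 0, 0]]]'

```text
time: 16.6
tool_pos: [0.4885, 0.1896, 0.0315]
ee_rot: [3.141, 0.001, 1.757]
wrist_force: [-5.3, -5.5, 21.4]
width: 0.0492
```

Request:
step_arm --plan '[[[0, 0, 1, 0, 0], [0, 0, 2, 0, 0], [0, 0, 3, 0, 0], [0, 0, 4, 0, 0], [0, 0, 4.5, 0, 0], [0, 0, 4.5, 0, 0]]]'

```text
time: 17.1
tool_pos: [0.4883, 0.1896, 0.0317]
ee_rot: [-3.141, 0.0, 1.757]
wrist_force: [2.6, -3.0, 3.7]
width: 0.049
```

Request:
step_arm --plan '[[[0, 0, 0, 0, 55], [0, 0, 0, 0, 62], [0, 0, 0, 0, 70], [0, 0, 0, 0, 75], [0, 0, 0, 0, 75], [0, 0, 0, 0, 75]]]'

```text
time: 17.6
tool_pos: [0.4879, 0.19, 0.0312]
ee_rot: [-3.14, -0.0, 1.757]
wrist_force: [-0.1, 0.1, 0.2]
width: 0.0705
```

Request:
step_arm --plan '[[[0, 0, 5, 0, 75], [0, 0, 15, 0, 75], [0, 0, 30, 0, 75], [0, 0, 50, 0, 75], [0, 0, 75, 0, 75], [0, 0, 105, 0, 75], [0, 0, 135, 0, 75], [0, 0, 150, 0, 75]]]'

```text
time: 18.27
tool_pos: [0.4901, 0.1904, 0.1875]
ee_rot: [3.134, -0.001, 1.757]
wrist_force: [0.1, 0.7, 0.1]
width: 0.0705
```

Request:
step_arm --plan '[[[-15, -20, 0, 0, 75], [-35, -50, 0, 0, 75], [-50, -80, 0, 0, 75], [-65, -110, 0, 0, 75], [-80, -140, 0, 0, 75], [-90, -170, 0, 0, 75], [-95, -190, 0, 0, 75], [-95, -190, 0, 0, 75]]]'

```text
time: 18.93
tool_pos: [0.3928, -0.0029, 0.1831]
ee_rot: [3.14, 0.002, 1.752]
wrist_force: [-0.0, 1.3, 0.1]
width: 0.0705
```

```bash
python3 - <<'E'
from h import *
from bench import robot,cams
o=robot.get_obs(); print(o["time"],o["tool_pos"],o["wrist_force"],o["width"])
d={n:cams.snapshot(n) for n in("scene","top")}; pickle.dump(d,open("snap7.pkl","wb"))
f=lambda n,x,y,w,h,k:cv2.resize(d[n]["frame"][y:y+h,x:x+w,::-1],None,fx=k,fy=k,interpolation=cv2.INTER_CUBIC)
a=f("scene",190,205,90,68,6);b=f("top",205,225,100,68,6)
cv2.imwrite("pics/c9.png",np.hstack([a[:,:540],b])[:, :1140] if 0 else cv2.resize(np.hstack([a,b]),(800,286)))
E
```

```text
18.9333 [ 0.39284818 -0.00286081  0.18313205] [-0.01196222  1.33767608  0.1132756 ] 0.0704878717698675
```

View pics/c9.png

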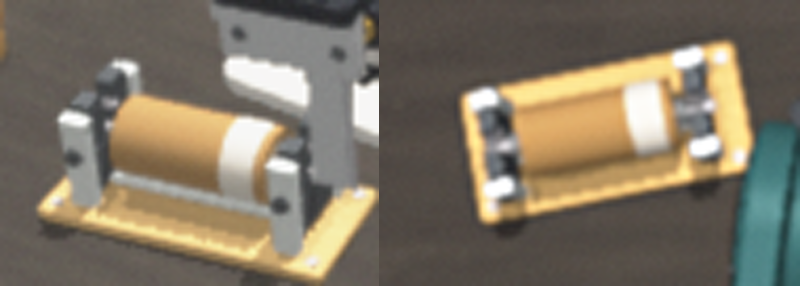

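The roll lies between the blocks, level with the bar in both views, and the gripper is clear. One last numeric check: bystander drift and body tilt.

```bash
python3 - <<'E'
from h import *
a=pickle.load(open("snap.pkl","rb"));b=pickle.load(open("snap7.pkl","rb"))
g=cv2.absdiff(a["top"]["frame"],b["top"]["frame"]).max(2)
for n,(x,y,w,h) in dict(gift=(140,228,50,44),bell=(312,184,32,32),plum_jar=(347,182,30,30),honey=(472,225,35,28),smallroll=(330,228,52,38),paper=(455,185,50,42)).items(): print(n,(g[y:y+h,x:x+w]>40).sum())
# tilt: top edge of brown body in scene vs prediction for a level cylinder
S=b["scene"];m=cv2.inRange(cv2.cvtColor(S["frame"],cv2.COLOR_RGB2HSV),(5,80,80),(20,255,255))
print([(u,int(np.where(m[222:250,u])[0][0])+222) for u in range(223,240,3)])
al=np.radians(10.7);v=np.array([-np.sin(al),np.cos(al),0]);x=np.array([np.cos(al),np.sin(al),0])
for tilt in(-3,0,3):
  t=np.radians(tilt);vv=v*np.cos(t)+np.array([0,0,np.sin(t)]);up=np.cross(x,vv)
  L=[]
  for s in(.045,-.01):
    L.append(min((proj(S,np.array([.488,.1895,.050])+s*vv+.025*(np.cos(q)*x+np.sin(q)*up)) for q in np.linspace(0,np.pi,60)),key=lambda p:p[1]-.22*p[0]))
  L=np.array(L);print(tilt,L.round(1).tolist(),"slope",(L[1]-L[0])[1]/(L[1]-L[0])[0])
E
```

```text
gift 0
bell 0
plum_jar 0
honey 0
smallroll 17
paper 0
[(223, 227), (226, 228), (229, 228), (232, 229), (235, 230), (238, 230)]
-3 [[224.6, 227.5], [243.3, 230.7]] slope 0.1668810497425151
0 [[224.9, 226.9], [243.7, 230.9]] slope 0.21348494149485325
3 [[225.2, 226.2], [244.1, 231.1]] slope 0.25961719669355277
```

Bystanders are unmoved. The 17 px change beside the small roll is where the main roll's axle tip used to be. Body edge slope is about 0.21, against 0.213 predicted for level. Handing in.

```bash
python3 -c "
from bench import robot
print(robot.close_job())"
```

```text
the job is handed in; nothing more can be done
None
```

I took the 50 x 104 mm roll with the white band out of its cradle and loaded it into the stand. It went past both spring catches and down to the slot floors, then I let go, backed off and handed the job in at about 19 s. No verdict was reported.

**What went differently from plan:** the two ends did not pass the catches together. The +y end went first, so the roll tilted about 5° in the grip and stopped on the -y catch at about 22 N. I eased 2 mm away from the catches and pressed on, and the second end went through without exceeding about 25 N.

**Last checks:**
- **Seating:** the stop was rigid, and I held a push of 21 N at the wrist reading, about 24 N including the roll's weight. In the image both axle ends sat below their catches.
- **Level:** after release the roll's edge slope was about 0.21, against 0.213 for a level roll. This is good to about 1°, so it cannot prove that the two ends bear exactly equally.
- **Height:** the stop came about 3 mm lower than the first catch contact suggested. I put that down to the roll shifting in the grip and did not measure it separately.
- **Surroundings:** the gift box, bell and both jars show no change in the top view. The only change nearby was 17 pixels beside the small roll, which I put down to the removed roll's axle tip.

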